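# Weigh the canister and put it in the right tray

## Task

Weigh the steel canister that stands on the white coaster: set it on the balance's pan, slide it gently along the pan towards the stop until the stop's orange pin is pushed fully in, then let go, take the hand away from it and let the beam come to rest for a good second. If the pan sinks the canister is full and belongs standing in the dark wooden tray; if the pan stays up it is nearly empty and belongs standing in the orange tray. Push lightly (well under 15 N), touch the balance only with the canister, and leave the canister on the blue coaster and the mug, dish, funnel and jar where they are.

Things in the scene. Friction and masses are not known exactly. Their poses are not given: they have to be found in the camera images.
- can_a_mid (a point): one of two look-alike sealed steel canisters, either may be the full one: body 54 mm across, 56 mm high, dark cap 49 mm across, 18 mm high on top (74 mm in all); 0.27 to 0.31 kg full, 0.12 to 0.16 kg nearly empty. Point at its centre, 37 mm above its underside, z up its axis. One stands on the white coaster (weigh and sort this one), the other on the blue coaster (leave it)
- can_b_mid (a point): one of two look-alike sealed steel canisters, either may be the full one: body 54 mm across, 56 mm high, dark cap 49 mm across, 18 mm high on top (74 mm in all); 0.27 to 0.31 kg full, 0.12 to 0.16 kg nearly empty. Point at its centre, 37 mm above its underside, z up its axis. One stands on the white coaster (weigh and sort this one), the other on the blue coaster (leave it)
- coaster: flat white coaster, 96 mm across, flush with the table (1 mm); the canister to weigh stands on it. Origin at its centre, z up
- spare_spot: flat blue coaster, 96 mm across, flush with the table (1 mm); the canister to be left alone stands on it. Origin at its centre, z up
- balance: green beam balance. Origin: centre of the underside of its 90 x 200 x 12 mm base, on the table; z up; x: direction in which a canister is slid along the pan to the stop. The 310 mm beam lies along y, pivot 45 mm above the origin; a brass weight 48 mm wide sits 130 mm to -y, the pan 150 mm to +y. A linkage keeps the pan level. The dial over the pivot is 100 mm wide along y and 180 mm high
- pan_load (a point): point on the pan's floor over which to set the canister down; rides with the pan, 83 mm above the table (pan up) or 47 mm (down). The pan is a steel channel 130 mm long along the balance's x, 64 mm wide inside, side walls 8 mm high, 4 mm thick; the point is on its middle line, 31 mm from the open -x end. More than about 2 N down on the pan makes it sink
- beam (a joint): beam tilt, rad: -0.12 pan fully up (as at the start), +0.12 pan fully down (36 mm lower). A full canister, let go, takes the pan all the way down in about a second; a nearly empty one leaves it up. Soft rubber ends stop the beam
- pin (a joint): orange pin 14 mm across on the blue stop (34 mm wide, 46 mm high) on the pan, 34 mm over its floor, in m: 0 out, 0.008 fully in; moves at about 3 N, stays put. Then the stop's rubber yields 1 mm per 3 N. The stop is clamped at a different unmeasured place each time: pin tip 46 to 71 mm from pan_load along the balance's x, so a canister set there slides 19 to 44 mm before touching it
- tray_full: dark wooden tray for a full canister, 130 x 130 mm outside, walls 18 mm high and 5 mm thick, floor 5 mm; fixed. Origin at the centre of its underside, z up
- tray_low: orange plastic tray for a nearly empty canister, same sizes; fixed. Origin at the centre of its underside, z up
- mug: blue enamelled mug, 80 mm wide, 85 mm high, to be left alone. Origin at the centre of its underside
- dish: clay salsa dish, 120 mm wide, 45 mm high, to be left alone. Origin at the centre of its underside
- funnel: red funnel standing on its 100 mm wide mouth, 100 mm high, to be left alone. Origin at the centre of its underside
- jar: glass jar, 72 mm wide, 110 mm high, to be left alone. Origin at the centre of its underside
Things that resemble listed ones, but are neither listed nor needed, are in the scene too. What is shaped like the part that bears can_a_mid but green or red is not meant.

How it is judged:
By the outcome, as a careful person would: the job done as asked, in the order asked, and still so for the second after the job is handed in, with the robot touching nothing.
It also fails if it takes over 54 s, if anything falls off the work surface, if the arm or the gripper's body presses on something with over 40 N, if the wrist force passes 120 N, or if a joint passes its speed limit or range.

## Robot

A 6-joint arm with a two-finger parallel gripper is mounted at the origin on the work surface. World frame = base frame: x ahead of the robot, y to its left, z up, the work surface at z = 0. Lengths are in m, angles in rad, forces in N, time in s.
With the tool pointing down it reaches from about 0.325 to 0.9 m from the base axis. Payload 6.1 kg.
Tool frame: the origin (TCP) lies midway between the tips of the shut fingers; the grasp point (between the pads) lies 19 mm behind it; z points along the fingers, y is the direction in which the jaws open and shut (so a half turn about z gives the same grasp; the last joint's range is limited). The gripper opens to 85 mm and grips with 20 to 120 N. Pads are 22 mm wide; open, the fingers measure 114 mm over their backs; the gripper's body (76 mm by 85 mm) begins 54 mm behind the grasp point. The pads swing forward as they close: fully open they stand 13 mm farther back than shut.
Start: joints at [-1.297, 0.22, 1.526, -0, 1.395, -0.126], TCP at [0.243, -0.576, 0.231] pointing down, gripper open.
Joint ranges: [-2.98, 2.98], [-0.91, 2.08], [0.09, 2.57], [-1.24, 4.39], [0.2, 2.65], [-2.68, 2.68]. Speed limits (rad/s): [2.57, 2.57, 3.01, 3.14, 3.14, 3.14].

## Interface

Orientations are given as a unit quaternion [w, x, y, z].
In Python, from workcell import * gives the robot as it stands.
- The arm moves only by the tool play_rows, never from a script. Its argument "deltas" is a list of rows, each a list of 7 numbers: the turn, a rotation vector about the world's x, y, z in rad, then the shift along the world's x, y, z in m, then the opening, from -1 (shut) to 1 (fully open). A call has 1 to 5 rows; each row shifts and turns the commanded pose from where the row before left it; what a row does not reach is not made up. A row lasts 1/10 s, in which the tool goes at most 50 mm and 8.59 degrees, less where a joint would pass 70% of its speed; a pose out of reach is approached as far as the arm can. A call is refused whole if a number of a shift passes 0.05 or a number of a turn 0.15, either way. A call with a gripper value outside its range is refused whole. The fingers move at their own pace and stop on an object; "newtons" is the grip in N (left out, the last holds). Time passes only in rows, so rows that do not move let the fingers close. It gives the time, the measured TCP pose, the force and the opening at its end, in the units of the state.
- get_obs(): the state, without advancing time (a new reading comes with each control period).
- capture(name): name is "side" or "top"; returns a dict with "image" (400x640x3 uint8, red, green, blue), "range_z" (400x640 float32, m along the optical axis (not along the pixel's ray), 0 where there is no reading), "camera_matrix" (3x3 intrinsics, pixels), "world_from_camera" (4x4, takes a point from camera to world coordinates). Camera axes: x right, y down, z forward; pixel columns grow to the right and rows downward; lengths in m; the calibration is good to about 2 mm. A picture is of the moment at which its call begins.
- hand_in(): hands the job in, once; it reports no verdict.
The state is a dict: "t": time; "joint_pos": joint angles; "joint_vel": joint speeds; "effort": joint torques, N m; "ee_pos": TCP position; "tool_rot": TCP orientation; "wrist_force": force on the tool from outside, world axes, zero at the start; "ft_torque": the same for the moment, N m; "width": finger opening in m.
Only numpy, scipy, OpenCV 4.12 (cv2) and the standard library are available. Lean on these libraries where they do the work, as an engineer would, in place of code of your own. Each camera call takes 0.05 s, during which the arm holds its last target. There are 200 camera calls.

## Working session

There is one attempt and no reset: what is moved stays moved. The work goes in short steps, Python scripts to look and compute and a tool call to move; the robot and the scene stay as the last step left them, time stands still between calls to the robot, and variables do not carry over. Pictures are saved under pics/ and viewed, about 8 in all and at most 12, crops included, and the job is handed in when it is done.

Besides the shell and the picture viewer there is one more tool, called after "Emit:" in YAML: its name, and indented under it one key for each argument. play_rows: Moves the arm, as the interface text tells. Its arguments: {"type":"object","properties":{"deltas":{"type":"array","items":{"type":"array","items":{"type":"number"}}},"newtons":{"type":"number"}},"required":["deltas"]}

```bash
mkdir -p pics; cat > h.py <<'E'
from workcell import *
import numpy as np, cv2, pickle
def snap(n):
    c=capture(n); pickle.dump(c,open(f'{n}.pkl','wb')); return c
def load(n): return pickle.load(open(f'{n}.pkl','rb'))
def cloud(c):
    z=c['range_z']; K=c['camera_matrix']; v,u=np.indices(z.shape)
    P=np.stack([(u-K[0,2])/K[0,0]*z,(v-K[1,2])/K[1,1]*z,z],-1)
    T=c['world_from_camera']; W=P@T[:3,:3].T+T[:3,3]; W[z==0]=np.nan; return W
def save(c,f,crop=None,s=1):
    im=c['image'][:,:,::-1]
    if crop: a,b,d,e=crop; im=im[b:e,a:d]
    cv2.imwrite('pics/'+f,cv2.resize(im,None,fx=s,fy=s,interpolation=cv2.INTER_CUBIC))
E
python3 - <<'E'
from h import *
t=snap('top'); s=snap('side'); save(t,'top1.png',s=1.25); save(s,'side1.png',s=1.25)
print(t['world_from_camera'].round(3),s['world_from_camera'].round(3)); print(get_obs())
E
```

```text
[[-0.009 -0.989  0.146  0.376]
 [-1.     0.006 -0.023  0.011]
 [ 0.022 -0.146 -0.989  1.16 ]
 [ 0.     0.     0.     1.   ]] [[-0.962 -0.216  0.166  0.368]
 [-0.272  0.727 -0.631  0.76 ]
 [ 0.016 -0.652 -0.758  0.968]
 [ 0.     0.     0.     1.   ]]
{'t': 0.1, 'joint_pos': array([-1.29711143e+00,  2.21176015e-01,  1.52754737e+00,  1.19727574e-05,
        1.39469537e+00, -1.26099427e-01]), 'joint_vel': array([-7.66273094e-04, -1.97355471e-03, -2.38999001e-03, -3.24431014e-03,
       -1.34829443e-03,  1.92411448e-05]), 'effort': array([-1.81057690e-04, -4.98245072e+01, -3.90546727e+01, -1.84824962e-04,
        5.70135569e-03,  1.28607237e-06]), 'ee_pos': array([ 0.24310802, -0.57516421,  0.23026401]), 'tool_rot': array([-9.10998865e-04,  9.80087797e-01,  1.98562524e-01, -6.14384694e-05]), 'wrist_force': array([-0.02788484,  0.02952255, -0.91085737]), 'ft_torque': array([-0.00860939,  0.05006393, -0.05487363]), 'width': 0.08532339528427538}
```

View pics/top1.png

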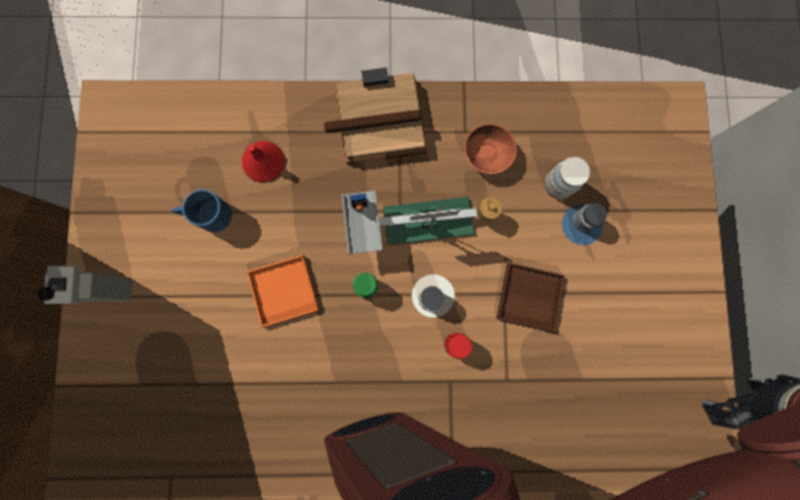

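View pics/side1.png

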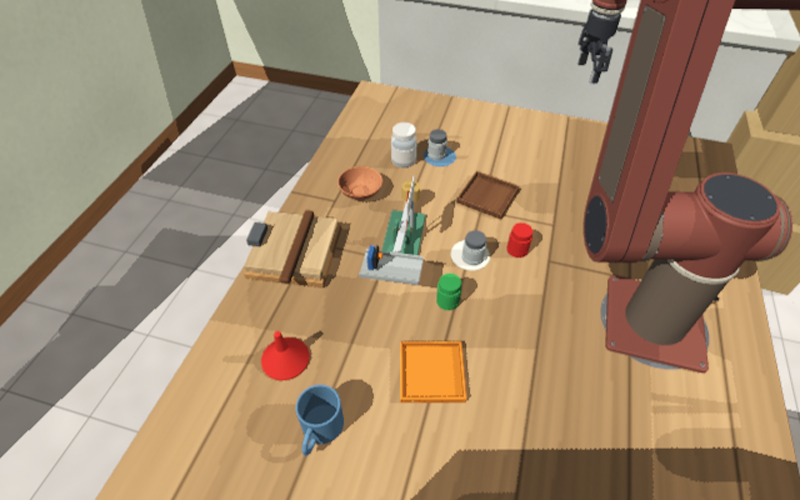

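The top view (×1.25) shows the white coaster with its canister at (433,296), the pan at (362,222) with the blue stop at its far end (358,202), the orange tray at (284,291), the dark tray at (532,297) and the blue coaster at (582,224). The green (365,285) and red (459,346) cans are distractors close to the target. The side view agrees.

```bash
python3 - <<'E'
from h import *
t=load('top'); W=cloud(t); s=load('side'); V=cloud(s)
def near(W,x,y,r,z0,z1):
    m=(np.hypot(W[...,0]-x,W[...,1]-y)<r)&(W[...,2]>z0)&(W[...,2]<z1); return W[m]
for n,(u,v) in dict(can=(433,298),pan=(362,235),stop=(358,202),otray=(284,291),dtray=(532,297),green=(365,285),red=(459,346),brass=(490,208),spare=(592,214)).items():
    print(n,W[int(v/1.25),int(u/1.25)].round(4))
for nm,C in (('top',W),('side',V)):
    for n,(u,v),z0,z1 in (('can',(433,298),.068,.085),('otray',(284,291),.012,.025),('dtray',(532,297),.012,.025),('green',(365,285),.05,.11),('red',(459,346),.05,.11)):
        c=W[int(v/1.25),int(u/1.25)]; r=.04 if 'tray' not in n else .1
        p=near(C,c[0],c[1],r,z0,z1)
        if len(p): print(nm,n,len(p),'minmax mid',((p.min(0)+p.max(0))/2).round(4),(p.max(0)-p.min(0)).round(3),cv2.minAreaRect(p[:,:2].astype(np.float32)) if 'tray' in n else '')
c=W[int(235/1.25),int(362/1.25)]
p=near(W,c[0],c[1],.11,.078,.096); p=p[p[:,1]>c[1]-.05]
print('pan',len(p),cv2.minAreaRect(p[:,:2].astype(np.float32)))
save(t,'top2.png',(255,140,405,260),5); save(s,'side2.png',(270,130,430,250),5)
E
```

```text
can [ 0.4248 -0.0719  0.073 ]
pan [0.558  0.0784 0.0828]
stop [0.6205 0.0834 0.1295]
otray [0.4471 0.2558 0.0061]
dtray [ 0.4287 -0.2997  0.0081]
green [0.4525 0.0709 0.0705]
red [ 0.3255 -0.1252  0.0729]
brass [ 0.6177 -0.1996  0.078 ]
spare [ 0.6044 -0.4228  0.0709]
top can 263 minmax mid [ 0.4249 -0.0695  0.0738] [0.047 0.048 0.012] 
top otray 362 minmax mid [0.4461 0.2595 0.0177] [0.157 0.157 0.011] ((0.4461253881454468, 0.2588553726673126), (0.13051335513591766, 0.13091330230236053), 16.75522804260254)
top dtray 356 minmax mid [ 0.4277 -0.2962  0.0176] [0.154 0.154 0.011] ((0.42784643173217773, -0.2956494092941284), (0.1304338276386261, 0.13043981790542603), 76.8553466796875)
top green 313 minmax mid [0.4551 0.0731 0.0654] [0.052 0.051 0.03 ] 
top red 323 minmax mid [ 0.3235 -0.1249  0.0653] [0.05  0.049 0.027] 
side can 186 minmax mid [ 0.4255 -0.0704  0.0752] [0.048 0.049 0.014] 
side otray 475 minmax mid [0.4456 0.2573 0.0181] [0.158 0.161 0.012] ((0.4457349479198456, 0.2575891613960266), (0.1285962164402008, 0.13261760771274567), 16.649669647216797)
side dtray 300 minmax mid [ 0.4277 -0.2973  0.0185] [0.154 0.159 0.013] ((0.42837244272232056, -0.2968997359275818), (0.1377413272857666, 0.13073839247226715), 76.84508514404297)
side green 322 minmax mid [0.4549 0.0757 0.0652] [0.052 0.052 0.03 ] 
side red 265 minmax mid [ 0.3234 -0.1231  0.0657] [0.053 0.053 0.031] 
pan 1148 ((0.5622331500053406, 0.07630404084920883), (0.18017792701721191, 0.07198905944824219), 6.835439205169678)
```

View pics/top2.png

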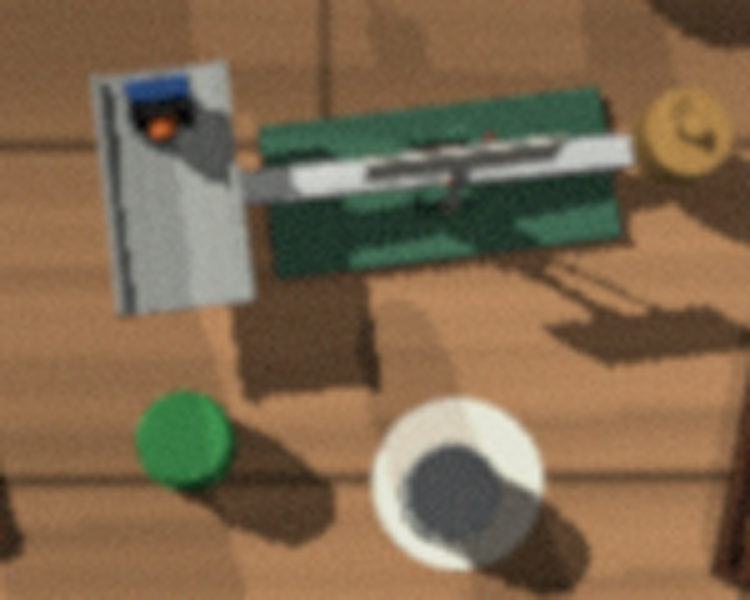

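View pics/side2.png

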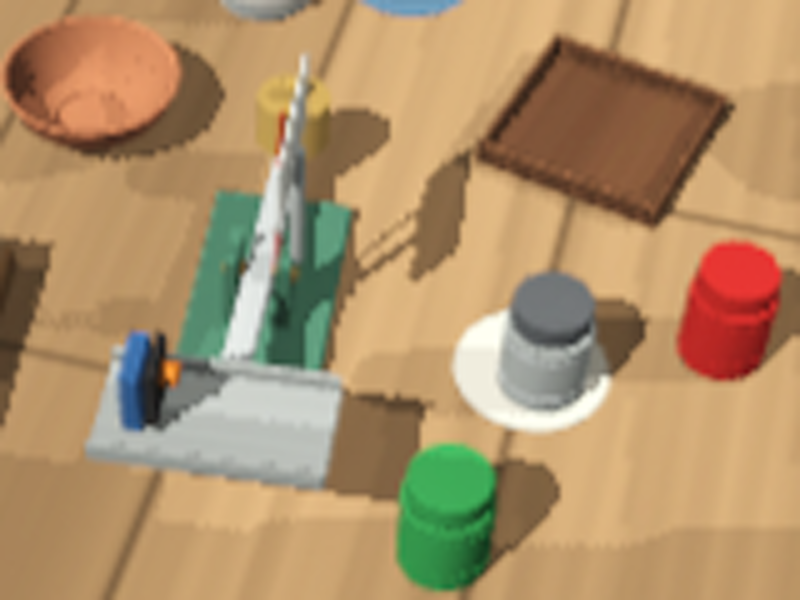

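```bash
python3 - <<'E'
from h import *
t=load('top'); K=t['camera_matrix']; T=t['world_from_camera']; W=cloud(t)
def ray(u,v,z):
    d=T[:3,:3]@np.array([(u-K[0,2])/K[0,0],(v-K[1,2])/K[1,1],1]); return (T[:3,3]+d*(z-T[2,3])/d[2])
px=lambda a,b,z: ray(255+a/5-.4,140+b/5-.4,z)
nl,nr,fl,fr=[px(*q,z) for q,z in (((122,312),.087),((252,300),.087),((92,75),.087),((228,62),.087))]
print('corners',[q.round(4) for q in (nl,nr,fl,fr)])
pin=px(160,128,.117); print('pin',pin.round(4))
ax=(fl+fr-nl-nr)/2; print('len',np.linalg.norm(ax[:2]),'yaw',np.degrees(np.arctan2(ax[1],ax[0])),'w',np.linalg.norm((nl-nr)[:2]))
# base rect yaw by colour
hsv=cv2.cvtColor(t['image'],cv2.COLOR_RGB2HSV); P=W
m=(hsv[...,0]>60)&(hsv[...,0]<95)&(hsv[...,1]>70)&(np.abs(W[...,2]-.012)<.008)&(W[...,1]<.05)&(W[...,1]>-.2)&(W[...,0]>.5)
print('base',m.sum(),cv2.minAreaRect(W[m][:,:2].astype(np.float32)))
g=lambda c,r:W[int(140+r/5),int(255+c/5)].round(3)
print('beam/dial z',[g(*q) for q in ((265,185),(320,180),(450,160),(540,150),(600,150))])
# floor / wall rows from depth
for a,b in ((185,285),(180,220),(170,180),(160,128),(110,200),(235,200)): print((a,b),g(a,b))
u=ax[:2]/np.linalg.norm(ax[:2]); near=(nl+nr)[:2]/2; pl=near+.031*u
print('pan_load',pl, 'pin dist', (pin[:2]-pl)@u, (pin[:2]-pl)@np.array([-u[1],u[0]]))
E
```

```text
corners [array([0.52  , 0.1043, 0.087 ]), array([0.526 , 0.0359, 0.087 ]), array([0.6482, 0.1213, 0.087 ]), array([0.6552, 0.0484, 0.087 ])]
pin [0.6123 0.0827 0.117 ]
len 0.1295345328738907 yaw 6.540615853715456 w 0.06872496220515782
base 1265 ((0.603295624256134, -0.06987574696540833), (0.08611294627189636, 0.19691474735736847), 6.554991245269775)
beam/dial z [array([0.592, 0.028, 0.062]), array([ 0.595, -0.002,  0.06 ]), array([ 0.583, -0.065,  0.168]), array([ 0.589, -0.11 ,  0.161]), array([ 0.616, -0.159,  0.037])]
(185, 285) [0.534 0.07  0.084]
(180, 220) [0.569 0.073 0.081]
(170, 180) [0.591 0.079 0.082]
(160, 128) [0.611 0.081 0.123]
(110, 200) [0.58  0.11  0.084]
(235, 200) [0.578 0.044 0.092]
pan_load [0.55381044 0.07362956] pin dist 0.05912146631285561 0.002358587191765533
```

Emit:
play_rows:
  deltas:
    - [0, 0, -0.145, 0.03, 0.05, 0, 1]
    - [0, 0, -0.141, 0.03, 0.05, 0, 1]
    - [0, 0, 0, 0.03, 0.05, 0, 1]
    - [0, 0, 0, 0.03, 0.05, 0, 1]
    - [0, 0, 0, 0.03, 0.05, 0, 1]

```text
t: 0.6
ee_pos: [0.3723, -0.3593, 0.2308]
tool_rot: [-0.0, 0.998, 0.057, -0.0]
wrist_force: [1.2, -0.1, -0.7]
width: 0.0852
```

Emit:
play_rows:
  deltas:
    - [0, 0, 0, 0.01, 0.05, -0.01, 1]
    - [0, 0, 0, 0.01, 0.05, -0.02, 1]
    - [0, 0, 0, 0.01, 0.05, -0.02, 1]
    - [0, 0, 0, 0.01, 0.05, -0.02, 1]
    - [0, 0, 0, 0.01, 0.05, -0.01, 1]

```text
t: 1.1
ee_pos: [0.4175, -0.1259, 0.1555]
tool_rot: [-0.001, 0.998, 0.057, -0.001]
wrist_force: [-0.1, 0.7, 0.5]
width: 0.0854
```

Emit:
play_rows:
  deltas:
    - [0, 0, 0, 0.004, 0.026, 0, 1]
    - [0, 0, 0, 0.003, 0.02, 0, 1]
    - [0, 0, 0, 0, 0, 0, 1]
    - [0, 0, 0, 0, 0, 0, 1]

```text
t: 1.5
ee_pos: [0.4254, -0.0822, 0.1571]
tool_rot: [0.0, 0.998, 0.058, -0.0]
wrist_force: [-0.6, 0.1, -0.9]
width: 0.0858
```

Emit:
play_rows:
  deltas:
    - [0, 0, 0, 0, 0.012, -0.03, 1]
    - [0, 0, 0, 0, 0, -0.04, 1]
    - [0, 0, 0, 0, 0, -0.04, 1]
    - [0, 0, 0, 0, 0, -0.026, 1]
    - [0, 0, 0, 0, 0, 0, 1]

```text
t: 2.0
ee_pos: [0.4218, -0.0701, 0.0177]
tool_rot: [-0.001, 0.998, 0.056, -0.004]
wrist_force: [-1.3, -0.3, -0.3]
width: 0.0853
```

```bash
python3 - <<'E'
from h import *
o=get_obs(); print(o['ee_pos'],o['wrist_force'])
s=snap('side'); save(s,'side3.png',(270,100,470,250),4)
E
```

```text
[ 0.42177349 -0.07012861  0.01767823] [-1.34425122 -0.32369817 -0.32457427]
```

View pics/side3.png

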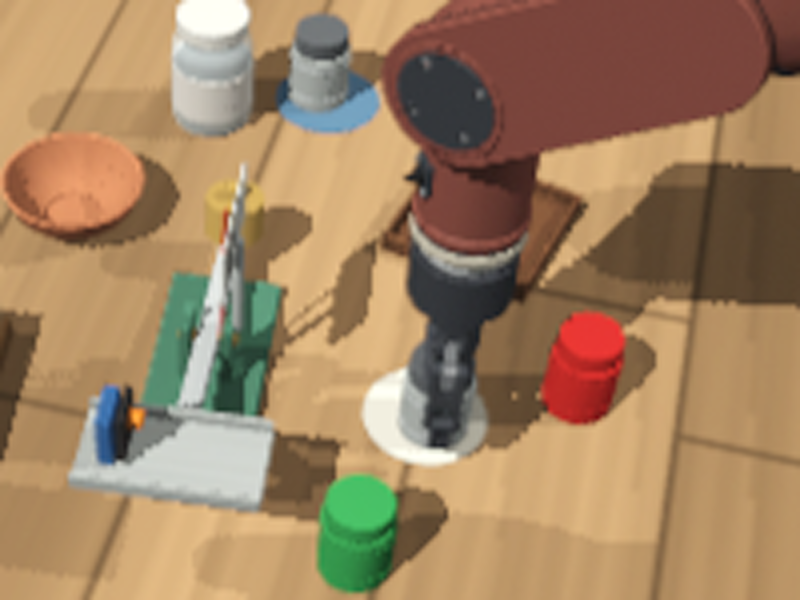

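The fingers straddle the canister at crop (440,390), clear of the red can. Next I trim x and close.

Emit:
play_rows:
  deltas:
    - [0, 0, 0, 0.002, 0, 0.003, 1]
    - [0, 0, 0, 0, 0, 0, 0.1]
    - [0, 0, 0, 0, 0, 0, -0.5]
    - [0, 0, 0, 0, 0, 0, -0.5]
    - [0, 0, 0, 0, 0, 0, -0.5]
  newtons: 30

```text
t: 2.55
ee_pos: [0.429, -0.0707, 0.0261]
tool_rot: [0.001, 0.998, 0.057, 0.001]
wrist_force: [-1.5, 0.4, 8.0]
width: 0.0532
```

Emit:
play_rows:
  deltas:
    - [0, 0, 0, 0, 0, 0, -0.5]
    - [0, 0, 0, 0, 0, 0, -0.5]

```text
t: 2.75
ee_pos: [0.4289, -0.0706, 0.026]
tool_rot: [0.001, 0.998, 0.057, 0.001]
wrist_force: [-1.8, -0.4, 5.9]
width: 0.0534
```

Emit:
play_rows:
  deltas:
    - [0, 0, 0, 0, 0, 0.02, -0.5]
    - [0, 0, 0, 0, 0, 0.04, -0.5]
    - [0, 0, 0, 0, 0.02, 0.04, -0.5]
    - [0, 0, 0, 0, 0.04, 0.02, -0.5]
    - [0, 0, 0, 0, 0.04, 0, -0.5]

```text
t: 3.25
ee_pos: [0.4302, 0.0302, 0.1488]
tool_rot: [0.001, 0.998, 0.056, 0.004]
wrist_force: [1.5, 0.1, -3.2]
width: 0.0529
```

Emit:
play_rows:
  deltas:
    - [0, 0, 0, 0.025, 0.035, 0, -0.5]
    - [0, 0, 0, 0.035, 0.01, 0, -0.5]
    - [0, 0, 0, 0.025, 0, 0, -0.5]
    - [0, 0, 0, 0, 0, 0, -0.5]
    - [0, 0, 0, 0, 0, 0, -0.5]

```text
t: 3.75
ee_pos: [0.5119, 0.075, 0.1439]
tool_rot: [-0.0, 0.998, 0.057, -0.001]
wrist_force: [0.1, 0.0, -2.9]
width: 0.0532
```

```bash
python3 - <<'E'
from h import *
s=snap('side'); t=snap('top'); o=get_obs(); print(o['ee_pos'],o['wrist_force'])
a=cv2.resize(s['image'][130:250,270:390],None,fx=4,fy=4,interpolation=2); b=cv2.resize(t['image'][140:260,240:360],None,fx=2.7,fy=4,interpolation=2)
cv2.imwrite('pics/c4.png',np.hstack([a,b])[:,:,::-1])
V=cloud(s); m=(np.hypot(V[...,0]-.51,V[...,1]-.075)<.045)&(V[...,2]>.11)&(V[...,2]<.2)
p=V[m]
for z in np.arange(.11,.2,.006):
    q=p[abs(p[:,2]-z)<.003]
    if len(q): print(z.round(3),len(q),q.min(0).round(4),q.max(0).round(4))
E
```

```text
[0.51128066 0.07469459 0.14384928] [ 0.26359402 -0.54384903 -2.45619946]
0.122 21 [0.4827 0.0795 0.1191] [0.5301 0.0997 0.125 ]
0.128 23 [0.4811 0.0761 0.1255] [0.5257 0.1034 0.1302]
0.134 32 [0.4812 0.0762 0.1315] [0.5298 0.1014 0.1368]
0.14 25 [0.4817 0.077  0.137 ] [0.5292 0.0998 0.1429]
0.146 19 [0.4817 0.0766 0.1433] [0.5297 0.1063 0.1489]
0.152 17 [0.4834 0.0822 0.1491] [0.5302 0.1098 0.1548]
0.158 22 [0.4819 0.0691 0.155 ] [0.5302 0.1127 0.1608]
0.164 27 [0.4813 0.0745 0.1613] [0.5313 0.1154 0.167 ]
0.17 26 [0.4818 0.0589 0.1677] [0.5357 0.114  0.173 ]
0.176 33 [0.4817 0.0642 0.1735] [0.5331 0.1171 0.1789]
0.182 10 [0.4844 0.0766 0.1798] [0.4959 0.0951 0.1836]
0.188 11 [0.4843 0.0787 0.1856] [0.4962 0.094  0.1904]
0.194 59 [0.4848 0.0524 0.1914] [0.5257 0.1084 0.1966]
0.2 1 [0.4959 0.1063 0.1974] [0.4959 0.1063 0.1974]
```

View pics/c4.png

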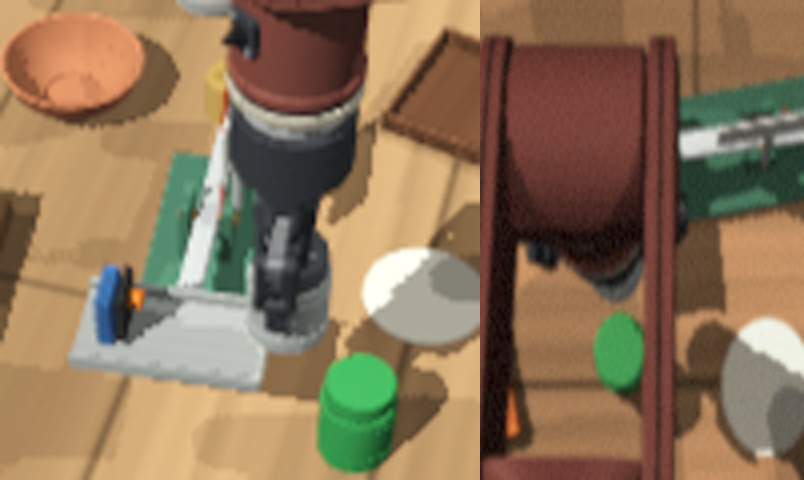

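The canister hangs upright in the hand above the pan's open end (left half, 290,300). Its centre is about 3 mm behind the TCP in x, as expected. Next I go over pan_load and lower it.

Emit:
play_rows:
  deltas:
    - [0, 0, 0, 0.025, 0, 0, -0.5]
    - [0, 0, 0, 0.02, 0, -0.005, -0.5]
    - [0, 0, 0, 0, 0, -0.014, -0.5]
    - [0, 0, 0, 0, 0, -0.009, -0.5]
    - [0, 0, 0, 0, 0, 0, -0.5]

```text
t: 4.35
ee_pos: [0.5545, 0.0747, 0.1137]
tool_rot: [-0.0, 0.998, 0.057, -0.003]
wrist_force: [-0.7, -0.2, -2.7]
width: 0.0531
```

Emit:
play_rows:
  deltas:
    - [0, 0, 0, 0, 0, -0.003, -0.5]
    - [0, 0, 0, 0, 0, 0, -0.5]

```text
t: 4.55
ee_pos: [0.557, 0.0748, 0.1132]
tool_rot: [-0.0, 0.998, 0.057, -0.0]
wrist_force: [0.2, -0.0, -3.2]
width: 0.0529
```

Emit:
play_rows:
  deltas:
    - [0, 0, 0, 0, 0, -0.003, -0.5]
    - [0, 0, 0, 0, 0, 0, -0.5]
    - [0, 0, 0, 0, 0, 0, -0.5]

```text
t: 4.85
ee_pos: [0.5575, 0.0748, 0.1104]
tool_rot: [0.0, 0.998, 0.057, 0.0]
wrist_force: [0.1, 0.4, -2.6]
width: 0.0529
```

Emit:
play_rows:
  deltas:
    - [0, 0, 0, 0, 0, -0.002, -0.5]
    - [0, 0, 0, 0, 0, 0, -0.5]
    - [0, 0, 0, 0, 0, 0, -0.5]

```text
t: 5.15
ee_pos: [0.5578, 0.0749, 0.1086]
tool_rot: [-0.0, 0.998, 0.057, 0.0]
wrist_force: [-0.4, 0.4, -0.5]
width: 0.0534
```

Emit:
play_rows:
  deltas:
    - [0, 0, 0, 0.003, 0.0003, -0.0005, -0.5]
    - [0, 0, 0, 0.004, 0.0005, 0, -0.5]
    - [0, 0, 0, 0.004, 0.0005, 0, -0.5]
    - [0, 0, 0, 0.003, 0.0003, 0, -0.5]
    - [0, 0, 0, 0, 0, 0, -0.5]

```text
t: 5.65
ee_pos: [0.5723, 0.0764, 0.1079]
tool_rot: [0.0, 0.998, 0.057, 0.0]
wrist_force: [1.2, 1.0, -0.3]
width: 0.0529
```

Emit:
play_rows:
  deltas:
    - [0, 0, 0, 0.003, 0.0003, 0, -0.5]
    - [0, 0, 0, 0.003, 0.0003, 0, -0.5]
    - [0, 0, 0, 0.003, 0.0004, 0, -0.5]
    - [0, 0, 0, 0, 0, 0, -0.5]

```text
t: 6.05
ee_pos: [0.581, 0.0774, 0.1079]
tool_rot: [-0.0, 0.998, 0.057, 0.0]
wrist_force: [0.4, 0.6, -0.6]
width: 0.0531
```

Emit:
play_rows:
  deltas:
    - [0, 0, 0, 0.002, 0.0002, 0, -0.5]
    - [0, 0, 0, 0.002, 0.0002, 0, -0.5]
    - [0, 0, 0, 0.001, 0.0002, 0, -0.5]
    - [0, 0, 0, 0, 0, 0, -0.5]

```text
t: 6.45
ee_pos: [0.5848, 0.078, 0.1073]
tool_rot: [0.0, 0.998, 0.057, -0.001]
wrist_force: [-3.4, -1.1, -0.7]
width: 0.0526
```

Emit:
play_rows:
  deltas:
    - [0, 0, 0, 0.0015, 0.0002, 0, -0.5]
    - [0, 0, 0, 0.0015, 0.0002, 0, -0.5]
    - [0, 0, 0, 0, 0, 0, -0.5]

```text
t: 6.75
ee_pos: [0.5883, 0.0784, 0.1076]
tool_rot: [0.0, 0.998, 0.057, -0.0]
wrist_force: [-4.5, -0.6, -1.0]
width: 0.0531
```

Emit:
play_rows:
  deltas:
    - [0, 0, 0, 0.0015, 0.0002, 0, -0.5]
    - [0, 0, 0, 0.0015, 0.0002, 0, -0.5]
    - [0, 0, 0, 0, 0, 0, -0.5]

```text
t: 7.05
ee_pos: [0.5915, 0.0788, 0.1077]
tool_rot: [0.0, 0.998, 0.057, -0.0]
wrist_force: [-5.1, -1.5, -0.3]
width: 0.053
```

Emit:
play_rows:
  deltas:
    - [0, 0, 0, 0.0015, 0.0002, 0, -0.5]
    - [0, 0, 0, 0.001, 0.0001, 0, -0.5]
    - [0, 0, 0, 0, 0, 0, -0.5]

```text
t: 7.35
ee_pos: [0.5936, 0.079, 0.1075]
tool_rot: [0.0, 0.998, 0.057, -0.001]
wrist_force: [-6.0, -1.1, -1.6]
width: 0.0529
```

Emit:
play_rows:
  deltas:
    - [0, 0, 0, 0.0008, 0.0001, 0, -0.5]
    - [0, 0, 0, 0, 0, 0, -0.5]
    - [0, 0, 0, 0, 0, 0, -0.5]

```text
t: 7.65
ee_pos: [0.5939, 0.0791, 0.1073]
tool_rot: [0.0, 0.998, 0.057, -0.001]
wrist_force: [-6.3, -2.1, -0.9]
width: 0.0532
```

Emit:
play_rows:
  deltas:
    - [0, 0, 0, 0.0006, 0.0001, 0, -0.5]
    - [0, 0, 0, 0, 0, 0, -0.5]
    - [0, 0, 0, 0, 0, 0, -0.5]

```text
t: 7.95
ee_pos: [0.5941, 0.0792, 0.1071]
tool_rot: [0.0, 0.998, 0.057, -0.002]
wrist_force: [-8.0, -0.9, -0.5]
width: 0.0531
```

Emit:
play_rows:
  deltas:
    - [0, 0, 0, 0.0006, 0.0001, 0, -0.5]
    - [0, 0, 0, 0, 0, 0, -0.5]
    - [0, 0, 0, 0, 0, 0, -0.5]

```text
t: 8.25
ee_pos: [0.5944, 0.0792, 0.1069]
tool_rot: [0.0, 0.998, 0.057, -0.002]
wrist_force: [-8.1, -2.1, -1.7]
width: 0.0531
```

```bash
python3 - <<'E'
from h import *
o=get_obs(); print(o['ee_pos'],o['wrist_force'])
s=snap('side'); save(s,'side5.png',(270,130,370,230),6)
E
```

```text
[0.59436592 0.07924617 0.10689482] [-8.06249528 -2.11458032 -1.73739127]
```

View pics/side5.png

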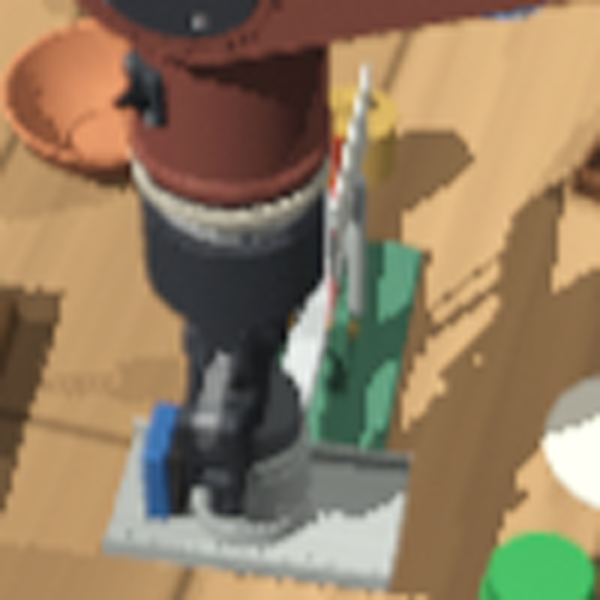

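The pin is hidden behind the canister, which sits against the stop at (185,480). The force curve held about 3–5 N over some 8 mm, then rose at about 3 N/mm of travel, which matches the rubber. So the pin is fully in. I'll unload, release and lift.

Emit:
play_rows:
  deltas:
    - [0, 0, 0, -0.0025, -0.0003, 0, -0.5]
    - [0, 0, 0, 0, 0, 0, -0.5]
    - [0, 0, 0, 0, 0, 0, 0.3]
    - [0, 0, 0, 0, 0, 0, 0.9]
    - [0, 0, 0, 0, 0, 0, 0.9]

```text
t: 8.8
ee_pos: [0.5947, 0.0792, 0.1086]
tool_rot: [-0.0, 0.998, 0.057, 0.001]
wrist_force: [0.6, 0.3, -0.0]
width: 0.0808
```

Emit:
play_rows:
  deltas:
    - [0, 0, 0, 0, 0, 0, 0.9]
    - [0, 0, 0, 0, 0, 0.01, 0.9]
    - [0, 0, 0, 0, 0, 0.03, 0.9]
    - [0, 0, 0, 0, 0, 0.04, 0.9]
    - [0, 0, 0, 0, 0, 0.04, 0.9]

```text
t: 9.3
ee_pos: [0.5932, 0.0792, 0.2295]
tool_rot: [-0.0, 0.998, 0.057, -0.0]
wrist_force: [-0.9, 1.0, 0.4]
width: 0.0811
```

Emit:
play_rows:
  deltas:
    - [0, 0, 0, -0.03, 0.02, 0.02, 0.9]
    - [0, 0, 0, -0.04, 0.02, 0, 0.9]
    - [0, 0, 0, -0.04, 0.02, 0, 0.9]
    - [0, 0, 0, -0.03, 0.02, 0, 0.9]
    - [0, 0, 0, 0, 0, 0, 0.9]

```text
t: 9.8
ee_pos: [0.4508, 0.1611, 0.2488]
tool_rot: [-0.001, 0.998, 0.058, 0.0]
wrist_force: [1.6, 0.2, -0.4]
width: 0.0807
```

Emit:
play_rows:
  deltas:
    - [0, 0, 0, 0, 0, 0, 0.9]
    - [0, 0, 0, 0, 0, 0, 0.9]
    - [0, 0, 0, 0, 0, 0, 0.9]
    - [0, 0, 0, 0, 0, 0, 0.9]
    - [0, 0, 0, 0, 0, 0, 0.9]

```text
t: 10.3
ee_pos: [0.4539, 0.1587, 0.2476]
tool_rot: [0.0, 0.998, 0.056, -0.0]
wrist_force: [-0.0, 0.3, -0.5]
width: 0.0808
```

Emit:
play_rows:
  deltas:
    - [0, 0, 0, 0, 0, 0, 0.9]
    - [0, 0, 0, 0, 0, 0, 0.9]
    - [0, 0, 0, 0, 0, 0, 0.9]
    - [0, 0, 0, 0, 0, 0, 0.9]
    - [0, 0, 0, 0, 0, 0, 0.9]

```text
t: 10.8
ee_pos: [0.4535, 0.1592, 0.2478]
tool_rot: [0.0, 0.998, 0.057, 0.0]
wrist_force: [-1.0, 0.2, 1.0]
width: 0.0808
```

Emit:
play_rows:
  deltas:
    - [0, 0, 0, 0, 0, 0, 0.9]
    - [0, 0, 0, 0, 0, 0, 0.9]
    - [0, 0, 0, 0, 0, 0, 0.9]
    - [0, 0, 0, 0, 0, 0, 0.9]
    - [0, 0, 0, 0, 0, 0, 0.9]

```text
t: 11.3
ee_pos: [0.4535, 0.1591, 0.2478]
tool_rot: [-0.0, 0.998, 0.057, 0.0]
wrist_force: [0.5, -0.8, 0.3]
width: 0.081
```

Emit:
play_rows:
  deltas:
    - [0, 0, 0, 0, 0, 0, 0.9]
    - [0, 0, 0, 0, 0, 0, 0.9]
    - [0, 0, 0, 0, 0, 0, 0.9]
    - [0, 0, 0, 0, 0, 0, 0.9]
    - [0, 0, 0, 0, 0, 0, 0.9]

```text
t: 11.8
ee_pos: [0.4535, 0.1591, 0.2478]
tool_rot: [-0.0, 0.998, 0.057, -0.0]
wrist_force: [-0.8, -0.2, 0.0]
width: 0.0808
```

```bash
python3 - <<'E'
from h import *
o=get_obs(); print(o['t'],o['ee_pos'],o['wrist_force'])
s=snap('side'); t=snap('top')
a=cv2.resize(s['image'][130:230,270:370],None,fx=4,fy=4,interpolation=2); b=cv2.resize(t['image'][130:230,250:350],None,fx=4,fy=4,interpolation=2)
cv2.imwrite('pics/c6.png',np.hstack([a,b])[:,:,::-1])
for c in (s,t):
    V=cloud(c); m=(np.hypot(V[...,0]-.59,V[...,1]-.078)<.04)&(V[...,2]>.05)&(V[...,2]<.2)
    p=V[m]
    print('pan/can z hist',np.histogram(p[:,2],np.arange(.04,.18,.01)))
    for lo,hi in ((.113,.125),(.148,.162)):
        q=p[(p[:,2]>lo)&(p[:,2]<hi)&(p[:,0]<.615)]
        if len(q)>20: print(lo,len(q),q.min(0).round(4),q.max(0).round(4),((q.min(0)+q.max(0))/2).round(4))
E
```

```text
11.8 [0.45351952 0.15911936 0.24776624] [-0.76843469 -0.18146772  0.04446616]
pan/can z hist (array([  0, 114,  51,  58,  52,  94,  63,  52, 196,   0,   0,   0,   0]), array([0.04, 0.05, 0.06, 0.07, 0.08, 0.09, 0.1 , 0.11, 0.12, 0.13, 0.14,
       0.15, 0.16, 0.17]))
0.113 215 [0.5639 0.0531 0.1134] [0.6113 0.1032 0.125 ] [0.5876 0.0781 0.1192]
pan/can z hist (array([  0,  63,  16,  14,  21,  70,  40, 123, 159,   0,   0,   0,   0]), array([0.04, 0.05, 0.06, 0.07, 0.08, 0.09, 0.1 , 0.11, 0.12, 0.13, 0.14,
       0.15, 0.16, 0.17]))
0.113 273 [0.5646 0.0555 0.1137] [0.6122 0.1023 0.1249] [0.5884 0.0789 0.1193]
```

View pics/c6.png

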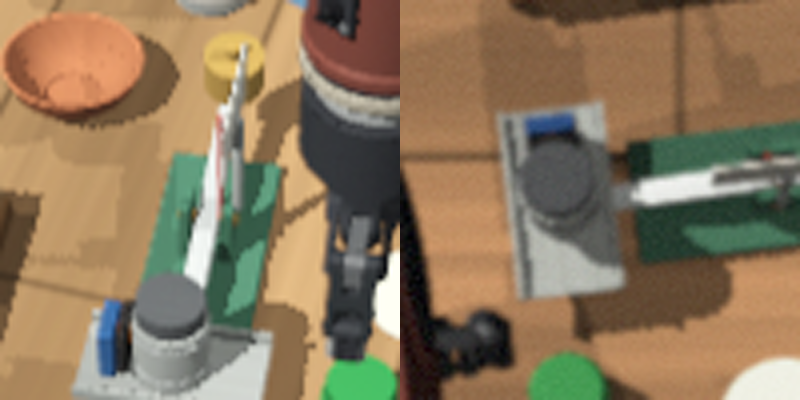

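The pan has sunk: the cap top is at 0.121 m (47 + 74 mm), and both halves of the picture show the canister standing against the stop. It is full, so it goes in the dark tray. Its centre is at (0.588, 0.0785).

Emit:
play_rows:
  deltas:
    - [0, 0, 0, 0.035, -0.02, 0, 1]
    - [0, 0, 0, 0.04, -0.024, 0, 1]
    - [0, 0, 0, 0.037, -0.022, 0, 1]
    - [0, 0, 0, 0.024, -0.0145, 0, 1]
    - [0, 0, 0, 0, 0, 0, 1]

```text
t: 12.4
ee_pos: [0.5917, 0.0763, 0.2471]
tool_rot: [0.0, 0.998, 0.055, 0.0]
wrist_force: [-0.3, 0.1, -0.1]
width: 0.0856
```

Emit:
play_rows:
  deltas:
    - [0, 0, 0, 0, 0, 0, 1]
    - [0, 0, 0, 0, 0, 0, 1]

```text
t: 12.6
ee_pos: [0.5887, 0.0792, 0.2476]
tool_rot: [-0.0, 0.998, 0.057, -0.0]
wrist_force: [0.1, -0.7, 0.2]
width: 0.0855
```

Emit:
play_rows:
  deltas:
    - [0, 0, 0, 0, 0, -0.04, 1]
    - [0, 0, 0, 0, 0, -0.05, 1]
    - [0, 0, 0, 0, 0, -0.045, 1]
    - [0, 0, 0, 0, 0, -0.025, 1]
    - [0, 0, 0, 0, 0, -0.01, 1]

```text
t: 13.1
ee_pos: [0.5862, 0.0796, 0.0746]
tool_rot: [-0.0, 0.998, 0.058, -0.003]
wrist_force: [-1.3, -0.4, -0.3]
width: 0.0851
```

Emit:
play_rows:
  deltas:
    - [0, 0, 0, 0, 0, 0, 1]
    - [0, 0, 0, 0, 0, 0, 1]

```text
t: 13.3
ee_pos: [0.5907, 0.079, 0.0798]
tool_rot: [0.0, 0.998, 0.057, 0.001]
wrist_force: [0.6, -0.3, 0.2]
width: 0.0852
```

Emit:
play_rows:
  deltas:
    - [0, 0, 0, -0.001, 0, -0.006, 1]
    - [0, 0, 0, 0, 0, 0, 1]
    - [0, 0, 0, 0, 0, 0, 0.1]
    - [0, 0, 0, 0, 0, 0, -0.5]
    - [0, 0, 0, 0, 0, 0, -0.5]

```text
t: 13.8
ee_pos: [0.5889, 0.0785, 0.0724]
tool_rot: [0.0, 0.998, 0.057, 0.0]
wrist_force: [0.4, -0.9, 3.1]
width: 0.0538
```

Emit:
play_rows:
  deltas:
    - [0, 0, 0, 0, 0, 0, -0.5]
    - [0, 0, 0, 0, 0, 0, -0.5]

```text
t: 14.0
ee_pos: [0.5889, 0.0785, 0.0724]
tool_rot: [0.0, 0.998, 0.057, 0.0]
wrist_force: [-2.0, -1.1, 5.5]
width: 0.0532
```

Emit:
play_rows:
  deltas:
    - [0, 0, 0, 0, 0, 0.015, -0.5]
    - [0, 0, 0, -0.001, 0, 0.025, -0.5]
    - [0, 0, 0, -0.002, 0, 0.035, -0.5]
    - [0, 0, 0, -0.01, 0, 0.04, -0.5]
    - [0, 0, 0, -0.03, -0.003, 0.01, -0.5]

```text
t: 14.5
ee_pos: [0.5492, 0.0758, 0.2027]
tool_rot: [0.0, 0.998, 0.057, 0.005]
wrist_force: [0.6, -0.1, -1.5]
width: 0.054
```

Emit:
play_rows:
  deltas:
    - [0, 0, 0, -0.04, 0, 0, -0.5]
    - [0, 0, 0, -0.04, -0.01, 0, -0.5]
    - [0, 0, 0, -0.03, -0.03, 0, -0.5]
    - [0, 0, 0, -0.01, -0.045, 0, -0.5]
    - [0, 0, 0, 0, -0.05, 0, -0.5]

```text
t: 15.0
ee_pos: [0.4237, -0.0592, 0.197]
tool_rot: [-0.0, 0.998, 0.058, 0.0]
wrist_force: [0.9, -0.2, -3.1]
width: 0.0528
```

Emit:
play_rows:
  deltas:
    - [0, 0, 0, 0, -0.05, 0, -0.5]
    - [0, 0, 0, 0, -0.05, 0, -0.5]
    - [0, 0, 0, 0, -0.05, 0, -0.5]
    - [0, 0, 0, 0, -0.04, 0, -0.5]
    - [0, 0, 0, 0, -0.02, 0, -0.5]

```text
t: 15.5
ee_pos: [0.4248, -0.2725, 0.197]
tool_rot: [0.0, 0.998, 0.055, -0.0]
wrist_force: [-0.2, 0.4, -2.6]
width: 0.0531
```

Emit:
play_rows:
  deltas:
    - [0, 0, 0, 0, 0, 0, -0.5]
    - [0, 0, 0, 0, 0, 0, -0.5]

```text
t: 15.7
ee_pos: [0.4251, -0.2691, 0.1965]
tool_rot: [-0.001, 0.998, 0.056, -0.0]
wrist_force: [-0.7, 0.4, -2.5]
width: 0.0528
```

Emit:
play_rows:
  deltas:
    - [0, 0, 0, 0.004, -0.0275, -0.01, -0.5]
    - [0, 0, 0, 0, 0, -0.045, -0.5]
    - [0, 0, 0, 0, 0, -0.045, -0.5]
    - [0, 0, 0, 0, 0, -0.035, -0.5]
    - [0, 0, 0, 0, 0, -0.018, -0.5]

```text
t: 16.2
ee_pos: [0.4277, -0.2932, 0.0401]
tool_rot: [-0.002, 0.998, 0.058, -0.002]
wrist_force: [0.1, 0.3, -3.4]
width: 0.0533
```

Emit:
play_rows:
  deltas:
    - [0, 0, 0, 0, 0, 0, -0.5]
    - [0, 0, 0, 0, 0, -0.002, -0.5]
    - [0, 0, 0, 0, 0, 0, -0.5]

```text
t: 16.5
ee_pos: [0.4307, -0.2972, 0.0435]
tool_rot: [0.001, 0.998, 0.057, 0.001]
wrist_force: [-0.4, -0.9, -3.3]
width: 0.053
```

Emit:
play_rows:
  deltas:
    - [0, 0, 0, 0, 0, -0.006, -0.5]
    - [0, 0, 0, 0, 0, -0.004, -0.5]
    - [0, 0, 0, 0, 0, 0, -0.5]
    - [0, 0, 0, 0, 0, 0, -0.5]

```text
t: 16.9
ee_pos: [0.4294, -0.2969, 0.0318]
tool_rot: [-0.0, 0.998, 0.057, -0.0]
wrist_force: [0.8, -0.6, -2.7]
width: 0.0534
```

Emit:
play_rows:
  deltas:
    - [0, 0, 0, 0, 0, -0.003, -0.5]
    - [0, 0, 0, 0, 0, 0, -0.5]
    - [0, 0, 0, 0, 0, 0, -0.5]

```text
t: 17.2
ee_pos: [0.4299, -0.2974, 0.0304]
tool_rot: [0.0, 0.998, 0.057, 0.0]
wrist_force: [-4.5, 3.5, 10.7]
width: 0.053
```

Contact with the tray floor. Release and lift away.

Emit:
play_rows:
  deltas:
    - [0, 0, 0, 0, 0, 0.001, -0.5]
    - [0, 0, 0, 0, 0, 0, 0.3]
    - [0, 0, 0, 0, 0, 0, 0.9]
    - [0, 0, 0, 0, 0, 0, 0.9]
    - [0, 0, 0, 0, 0, 0, 0.9]

```text
t: 17.7
ee_pos: [0.4296, -0.2969, 0.0298]
tool_rot: [0.0, 0.998, 0.057, 0.0]
wrist_force: [0.6, -0.0, -0.7]
width: 0.0813
```

Emit:
play_rows:
  deltas:
    - [0, 0, 0, 0, 0, 0.02, 0.9]
    - [0, 0, 0, 0, 0, 0.04, 0.9]
    - [0, 0, 0, 0, 0, 0.045, 0.9]
    - [0, 0, 0, 0, 0, 0.045, 0.9]
    - [0, 0, 0, 0, 0, 0.04, 0.9]

```text
t: 18.2
ee_pos: [0.4296, -0.297, 0.2222]
tool_rot: [0.001, 0.998, 0.057, 0.0]
wrist_force: [0.7, -1.0, 0.3]
width: 0.081
```

Emit:
play_rows:
  deltas:
    - [0, 0, 0, -0.03, -0.05, 0, 0.9]
    - [0, 0, 0, -0.03, -0.05, 0, 0.9]
    - [0, 0, 0, -0.03, -0.05, 0, 0.9]
    - [0, 0, 0, -0.03, -0.05, 0, 0.9]
    - [0, 0, 0, 0, -0.04, 0, 0.9]

```text
t: 18.7
ee_pos: [0.3236, -0.5105, 0.2199]
tool_rot: [0.0, 0.998, 0.056, -0.001]
wrist_force: [1.6, -0.4, 1.5]
width: 0.0811
```

Emit:
play_rows:
  deltas:
    - [0, 0, 0, 0, 0, 0, 0.9]
    - [0, 0, 0, 0, 0, 0, 0.9]
    - [0, 0, 0, 0, 0, 0, 0.9]
    - [0, 0, 0, 0, 0, 0, 0.9]
    - [0, 0, 0, 0, 0, 0, 0.9]

```text
t: 19.2
ee_pos: [0.3272, -0.5075, 0.2202]
tool_rot: [0.0, 0.998, 0.058, 0.0]
wrist_force: [0.1, -0.1, 0.1]
width: 0.0809
```

```bash
python3 - <<'E'
from h import *
o=get_obs(); print(o['t'],o['ee_pos'],o['wrist_force'])
t=snap('top'); save(t,'top7.png',(100,60,540,320),1.8)
W=cloud(t); m=(np.hypot(W[...,0]-.428,W[...,1]+.297)<.045)&(W[...,2]>.072)&(W[...,2]<.09); q=W[m]
print(len(q),((q.min(0)+q.max(0))/2).round(4),q.max(0)-q.min(0))
E
```

```text
19.2 [ 0.32724717 -0.50745677  0.22018473] [ 0.13975454 -0.06855224  0.11278295]
266 [ 0.4294 -0.2962  0.0782] [0.04497752 0.04768516 0.01145376]
```

View pics/top7.png

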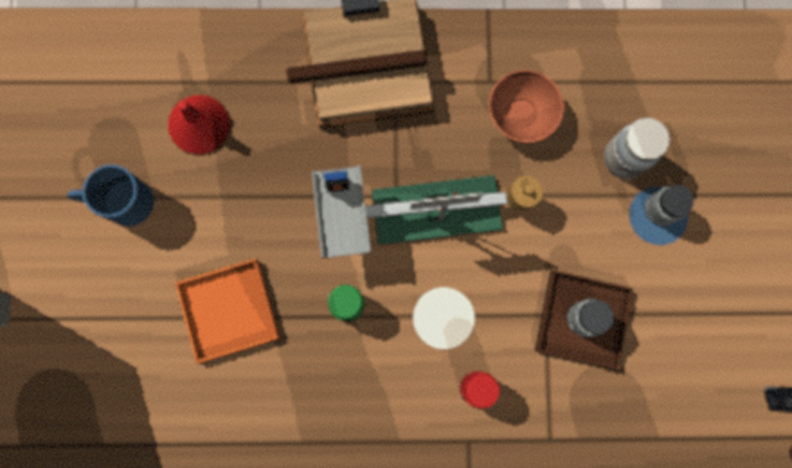

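The canister stands upright in the dark tray (590,318). The pan is empty, with no orange visible at the stop (337,182), so the pin is in. Nothing else has moved.

```bash
python3 -c "
from workcell import *
print(hand_in())"
```

```text
the job is handed in; nothing more can be done
None
```

I weighed the canister from the white coaster, found it full, and left it standing in the dark wooden tray. The job is handed in, at about 19 s of the 54 s allowed.

- **Weighing:** I set it on the pan and slid it to the stop, pushing with at most about 8.5 N. After release and with the hand clear, the beam had about 2.5 s to settle. The pan sank, with the cap top measured at 0.121 m, which matches pan down.
- **Pin:** I could not see it while the canister was against the stop. I judged it fully in from the force, which stayed at about 3–5 N over some 8 mm and then stiffened as the rubber should. The last picture shows no orange sticking out of the stop.
- **Final checks:** The canister is upright within about 2 mm of the tray's centre. The wrist showed about 11 N for a moment as it touched the tray floor. The canister on the blue coaster, the mug, dish, funnel and jar look unmoved, and the robot is touching nothing. No check failed or disagreed.

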